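Slide the copper dish onto its leather pad under the tool bridge

ROBOT

A 6-joint arm with a two-finger parallel gripper is mounted at the origin on the work surface. World frame = base frame: x ahead of the robot, y to its left, z up, the work surface at z = 0. Lengths are in m, angles in rad, forces in N, time in s.
With the tool pointing down it reaches from about 0.35 to 1 m from the base axis. Payload 7.1 kg.
Tool frame: the origin (TCP) lies between the finger pads; the fingertips stand 22 mm ahead of it and the grasp point (between the pads) lies 3 mm ahead of it; z points along the fingers, y is the line along which they close (so a half turn about z gives the same grasp; the last joint's range is limited). The gripper opens to 85 mm and grips with 20 to 120 N. Pads are 22 mm wide; open, the fingers measure 114 mm over their backs; the gripper's body (76 mm by 85 mm) begins 54 mm behind the grasp point. The pads swing forward as they close: fully open they stand 13 mm farther back than shut.
Start: joints at [1.082, 0.423, 1.63, -0, 1.089, -0.019], TCP at [0.283, 0.557, 0.253] pointing down, gripper open.
Joint ranges: [-3, 3], [-0.9, 2.11], [0.09, 2.58], [-1.31, 4.45], [0.11, 2.69], [-2.54, 2.54]. Speed limits (rad/s): [2.39, 2.39, 3.01, 3.14, 3.14, 3.14].

INTERFACE

Orientations are given as a rotation vector (axis times angle).
In Python, from rig import manip gives the robot as it stands. The module is installed in compiled form; this text tells all that it offers. Calls block until the motion is done:
- manip.move_to(position, orientation): joint-space move of the TCP to a pose.
- manip.servo_line(position, orientation=None, rate=0.15): straight line of the TCP; orientation=None keeps the orientation; rate is the mean speed in m/s.
- manip.set_joints(angles): joint-space move.
- manip.command_gripper(opening, f_grip=None): finger opening in m; f_grip is the grip in N (None keeps the last); returns when the fingers have stopped.
- manip.hold(seconds).
- manip.solve_ik(position, orientation): joint angles nearest the present ones, or None.
- manip.camera(name): name is "side" or "top" or "wrist"; returns a dict with "image" (384x512x3 uint8, red, green, blue), "fx", "fy", "cx", "cy" (pixels), "cam_to_world" (4x4, takes a point from camera to world coordinates); the wrist camera has in their place "mount" (4x4, takes a point from camera to tool coordinates, whose origin is the TCP and whose axes are the flange's). Camera axes: x right, y down, z forward; pixel columns grow to the right and rows downward; lengths in m; the calibration is good to about 2 mm. A picture is of the moment at which its call begins: read the wrist's pose just before it. There is no depth.
A pose or a line that the arm cannot do raises manip.IKError and nothing moves.
- manip.sign_off(): hands the job in; it is judged then, once.
Readings, each from a call of its own:
- manip.get_time(): time.
- manip.get_joint_positions(): joint angles.
- manip.get_joint_vel(): joint speeds.
- manip.get_tau(): joint torques, N m.
- manip.get_position(): TCP position.
- manip.get_ee_rot(): TCP orientation.
- manip.get_contact_force(): force on the tool from outside, world axes, zero at the start.
- manip.get_torque(): the same for the moment, N m.
- manip.get_width(): finger opening in m.
- manip.get_grip_force(): force on a finger pad.
Only numpy, scipy, OpenCV 4.12 (cv2) and the standard library are available. Lean on these libraries where they do the work, as an engineer would, in place of code of your own. Each camera call takes 0.05 s, during which the arm holds its last target. There are 200 camera calls.

TASK

Slide the loose copper dish across the bench, under the low tool bridge, onto the larger of the two round leather pads, so that the dish stands wholly on the leather with no part of its rim over the edge, and let go of it. Keep the dish flat on the bench all the way (do not lift or tip it), do not knock hard against the bridge, and leave the pitch bowl, the hammer and the punch pot where they are.

Things in the scene. Friction and masses are not known exactly. Their poses are not given: they have to be found in the camera images.
- dish: loose round copper dish standing open side up on the bench: 140 mm outside diameter, upright rim wall 30 mm high and 4 mm thick, flat floor 5 mm thick with a low embossed flower, about 0.35 kg. Origin: centre of its underside; z up. The dish is round, so its yaw does not matter
- large_pad: larger round leather pad, dark brown, 170 mm diameter, let in level with the bench top (no step to slide over). Origin: its centre, on the bench surface. It lies on either the left or the right side under the bridge
- small_pad: smaller round leather pad, dark brown, 110 mm diameter, level with the bench top; too small for the dish. Origin: its centre, on the bench surface. It lies beside the large pad, on the other side
- bridge: fixed wooden tool bridge: shelf 90 mm deep (x), 520 mm long (y), 18 mm thick, underside 170 mm above the bench; legs 70 x 22 mm at x -65, y +-247 mm; punches on top up to 260 mm. Origin: on the bench midway between the pads; x away from the robot, y along the bridge. The shelf covers x -110 to -20 mm, over the near part of the pads (centres at about x 0, y +-110 mm)
- bridge_edge (a point): middle of the lower edge of the bridge's shelf on the robot's side, 170 mm above the bench
- pitch_bowl: bystander: heavy black pitch bowl, 184 mm diameter, 64 mm high, with a small copper dish fixed upside down on it, 80 mm high in all. Origin: centre of its underside
- hammer: bystander: chasing hammer lying on the bench, 240 mm long. Origin: under its middle, x along the handle towards the head
- punch_pot: bystander: steel pot with chasing punches standing in it, 72 mm diameter, 80 mm high, punches up to 130 mm. Origin: centre of its underside
Things that resemble listed ones, but are neither listed nor needed, are in the scene too. Several things have the shape of the dish; the one meant has the colours described above.

How it is judged:
At the end, for the whole second after the job is handed in: The dish stands flat, level and still on the bench, wholly on the larger leather pad: its centre within 16 mm of the pad's centre (horizontal distance between dish and large_pad below 0.016 m and angle between dish's own z axis and vertical below 0.06 rad and height (world z) of dish below 0.004 m and linear speed of dish below 0.02 m/s); the robot touches nothing.
It fails at once if the dish is lifted off the bench (its underside centre more than 15 mm up) (height (world z) of dish above 0.015 m).
It fails at once if the dish is tipped by more than 0.25 rad (angle between dish's own z axis and vertical above 0.25 rad).
It fails at once if the bridge is knocked with more than 25 N (contact force between any of the arm, the fingers, dish and bridge above 25 N).
It fails at once if the pitch bowl, hammer or punch pot is moved by more than 25 mm (distance of any of pitch_bowl, hammer, punch_pot from where it was at the start of the episode above 0.025 m).
It also fails if it takes over 43 s, if anything falls off the work surface, if the arm or the gripper's body presses on something with over 40 N, if the wrist force passes 120 N, or if a joint passes its speed limit or range.

## Working session

There is one attempt and no reset: what is moved stays moved. The work goes in short steps, each a Python script; the robot and the scene stay as the last script left them, time stands still between calls to the robot, and variables do not carry over. Pictures are saved under pics/ and viewed, at most 10 in all, crops included, and the job is handed in when it is done.

```bash
mkdir -p pics
python3 - <<'E'
from rig import manip
import cv2, numpy as np, pickle
d={}
for n in("side","top","wrist"):
    d[n]=manip.camera(n); cv2.imwrite(f"pics/{n}0.png",d[n]["image"][:,:,::-1])
    print(n,{k:(np.round(v,3).tolist() if not np.isscalar(v) else v) for k,v in d[n].items() if k!="image"})
pickle.dump(d,open("c0.pkl","wb")); print(manip.get_position(),manip.get_ee_rot(),manip.get_time())
E
```

```text
side {'fx': 371.9842413019512, 'fy': 371.9842413019512, 'cx': 260.3283614900037, 'cy': 185.76339887904072, 'cam_to_world': [[-0.966, 0.203, -0.159, 0.634], [0.258, 0.75, -0.609, 0.558], [-0.004, -0.63, -0.777, 0.84], [0.0, 0.0, 0.0, 1.0]]}
top {'fx': 433.00328737522113, 'fy': 433.00328737522113, 'cx': 258.0334554793643, 'cy': 187.57534300676576, 'cam_to_world': [[0.012, -0.991, 0.136, 0.321], [-1.0, -0.013, -0.005, -0.021], [0.006, -0.136, -0.991, 1.175], [0.0, 0.0, 0.0, 1.0]]}
wrist {'fx': 276.0483356712543, 'fy': 276.0483356712543, 'cx': 251.75164789963017, 'cy': 191.80367999453722, 'mount': [[-0.001, -0.965, -0.263, 0.066], [1.0, -0.001, -0.0, 0.0], [0.0, -0.263, 0.965, -0.121], [0.0, 0.0, 0.0, 1.0]]}
[0.2827182  0.55695008 0.25270082] [-7.31040111e-01 -3.05505219e+00  1.84695106e-03] 0.15
```

View pics/top0.png

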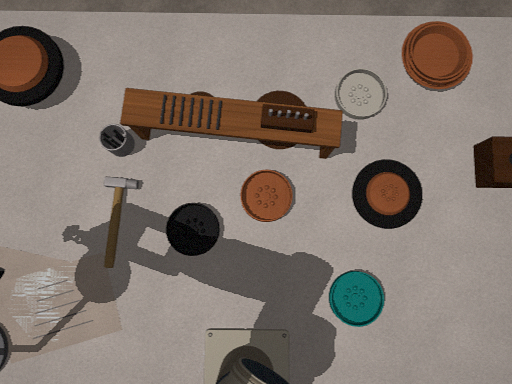

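View pics/side0.png

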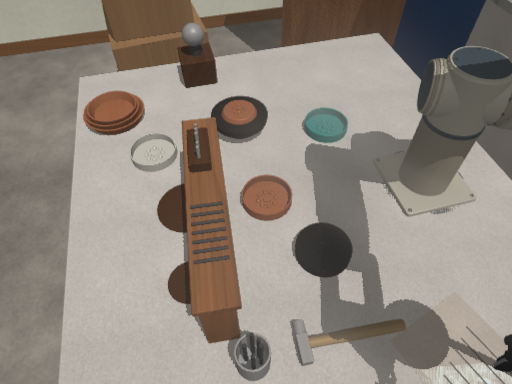

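Top view: the copper dish is at about (267,195). The large pad shows at (282,120) under the right half of the bridge, and the small pad at (200,95). The side view agrees: dish (267,197), large pad (180,207), small pad (183,283). Black, teal and white dishes and a stack are look-alikes.

```bash
cat > h.py <<'E'
import numpy as np, cv2
from scipy.optimize import least_squares
from scipy.spatial.transform import Rotation as R
def rays(c,uv):
    uv=np.atleast_2d(uv).astype(float)
    d=np.c_[(uv[:,0]-c["cx"])/c["fx"],(uv[:,1]-c["cy"])/c["fy"],np.ones(len(uv))]
    T=np.array(c["cam_to_world"]); return T[:3,3],d@T[:3,:3].T
def plane(c,uv,z):
    o,d=rays(c,uv); return (o+d*((z-o[2])/d[:,2])[:,None])[:,:2]
def tri(c1,p1,c2,p2):
    (o1,d1),(o2,d2)=rays(c1,p1),rays(c2,p2); d1=d1[0];d2=d2[0]
    s=np.linalg.lstsq(np.c_[d1,-d2],o2-o1,rcond=None)[0]; a=o1+s[0]*d1;b=o2+s[1]*d2
    return (a+b)/2,np.linalg.norm(a-b)
def circ(P,r=None):
    f=(lambda q:np.hypot(*(P-q[:2]).T)-(q[2] if r is None else r))
    s=least_squares(f,np.r_[P.mean(0),0.07] if r is None else P.mean(0),loss="soft_l1",f_scale=0.002)
    return s.x,np.sqrt(np.mean(s.fun**2))
def copper(c,near):
    h=cv2.cvtColor(c["image"],cv2.COLOR_RGB2HSV)
    m=((h[...,0]<=14)&(h[...,1]>110)&(h[...,2]>80)).astype(np.uint8)
    m=cv2.morphologyEx(m,cv2.MORPH_CLOSE,np.ones((5,5)))
    n,l,s,ce=cv2.connectedComponentsWithStats(m)
    i=1+np.argmin(np.hypot(*(ce[1:]-near).T)+1e3*(s[1:,4]<300)); return (l==i).astype(np.uint8),s[i],ce[i]
E
python3 - <<'E'
from h import *; import pickle
d=pickle.load(open("c0.pkl","rb"))
near={"top":(267,195),"side":(267,197)}
for n in near:
    c=d[n]; m,s,ce=copper(c,near[n]); k=max(cv2.findContours(m,0,1)[0],key=cv2.contourArea)[:,0]
    print(n,s,ce)
    for z in(0,.03):
        P=plane(c,cv2.convexHull(k)[:,0] if 0 else k,z); print(z,circ(P))
    h=cv2.cvtColor(c["image"],cv2.COLOR_RGB2HSV)
    for p in ([(282,98),(272,142),(200,95),(260,112)] if n=="top" else [(172,207),(180,283),(215,230)]): print(p,c["image"][p[1],p[0]],h[p[1],p[0]])
t=d["top"]["image"][75:170,100:400,::-1]; s=d["side"]["image"][110:350,140:300,::-1]
t=cv2.resize(t,None,fx=2.6,fy=2.6,interpolation=2); s=cv2.resize(s,None,fx=2.5,fy=2.5,interpolation=2)
cv2.imwrite("pics/tc.png",t); cv2.imwrite("pics/sc.png",s)
E
```

```text
top [ 241  170   52   52 2109] [266.00094832 195.19155998]
0 (array([ 0.46188725, -0.04848344,  0.06981767]), np.float64(0.0009086699630751536))
0.03 (array([ 0.45827857, -0.04778192,  0.06803589]), np.float64(0.0008854690905369056))
(282, 98) [53 31 12] [ 14 197  53]
(272, 142) [37 25 14] [ 14 159  37]
(200, 95) [76 45 24] [ 12 174  76]
(260, 112) [119  73  41] [ 12 167 119]
side [ 242  177   49   43 1425] [265.06736842 198.06385965]
0 (array([ 0.46057644, -0.05360215,  0.06581957]), np.float64(0.005478113348194101))
0.03 (array([ 0.46676863, -0.0317788 ,  0.06347614]), np.float64(0.005274917547061062))
(172, 207) [77 55 41] [ 12 119  77]
(180, 283) [79 59 47] [ 11 103  79]
(215, 230) [79 78 75] [23 13 79]
```

View pics/tc.png

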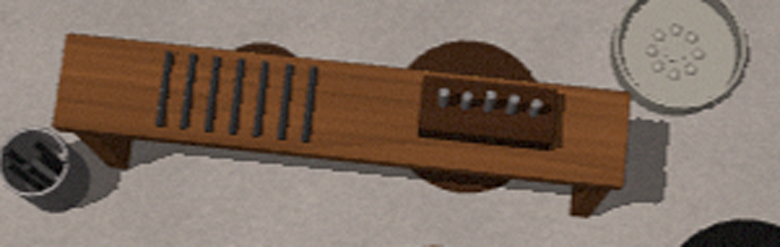

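View pics/sc.png

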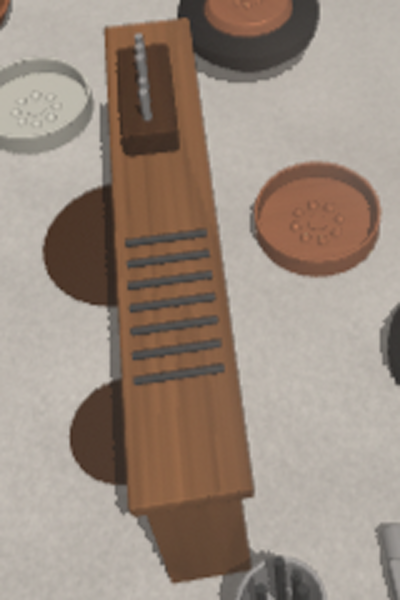

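The crops show both shelf outlines and the pad arcs: large pad on the right (y<0) in the top view at about (470,40–190), upper-left in the side view at about (45–115,185–305), and the small pad beside it. Next I fit the pads and triangulate the bridge corners, with an IK check in the same script.

Run:
```python
from h import *; import pickle
from rig import manip
d=pickle.load(open("c0.pkl","rb")); T,S=d["top"],d["side"]
A=lambda p:np.array(p)/2.6+[100,75]; B=lambda p:np.array(p)/2.5+[140,110]
for n,a,b in [("L back",(68,34),(130,512)),("R back",(630,92),(106,27)),("L front",(56,127),(253,494)),("R front",(624,185),(190,20))]:
    print(n,tri(T,A(a),S,B(b)))
def sat(c): return (cv2.cvtColor(c["image"],cv2.COLOR_RGB2HSV)[...,1]>85)
def arcs():
    m=sat(T); la=np.polyfit(*np.array([A((68,34)),A((630,92))]).T,1); lf=np.polyfit(*np.array([A((56,127)),A((624,185))]).T,1)
    far,nr=[],[]
    for u in range(130,335):
        e=np.polyval(la,u); v=[r for r in range(int(e)-25,int(e)-2) if m[r,u]]
        if v and e-v[0]>3: far.append((u,v[0]-.5))
        e=np.polyval(lf,u); v=[r for r in range(int(e)+3,int(e)+20) if m[r,u]]
        if v and v[-1]-e>3: nr.append((u,v[-1]+.5))
    m=sat(S); lb=np.polyfit(*np.array([B((106,27)),B((130,512))])[:,::-1].T,1); sd=[]
    for r in range(170,312):
        e=np.polyval(lb,r); v=[u for u in range(int(e)-40,int(e)-2) if m[r,u]]
        if v and e-v[0]>3: sd.append((v[0]-.5,r))
    return np.array(far),np.array(nr),np.array(sd)
far,nr,sd=arcs(); print(len(far),len(nr),len(sd),far[:,0].min(),far[:,0].max(),nr[:,0].min() if len(nr) else 0)
tl=plane(T,far[far[:,0]>240],0); ts=plane(T,far[far[:,0]<230],0)
tn=plane(T,nr[(nr[:,0]>255)&(nr[:,0]<310)],0)
sl=plane(S,sd[sd[:,1]<240],0); ss=plane(S,sd[sd[:,1]>255],0)
for n,P,r in [("L top far",tl,.085),("L top both",np.r_[tl,tn],.085),("L top both free",np.r_[tl,tn],None),("L side",sl,.085),("L side free",sl,None),("S top",ts,.055),("S side",ss,.055),("L all",np.r_[tl,tn,sl],.085)]: print(n,len(P),circ(P,r))
# dish: two-view height of rim: ellipse centres of outer top rim
import itertools
D=np.array([.4605,-.049]); 
# ik feasibility along path
P0=D;P1=circ(np.r_[tl,tn,sl],.085)[0]; u=(P1-P0)/np.linalg.norm(P1-P0); yaw=np.arctan2(u[1],u[0]); print("dir",u,yaw,np.linalg.norm(P1-P0))
for el in(35,45,55,65):
  for roll in(0,180,90):
    a=np.radians(el); z=np.r_[u*np.cos(a),-np.sin(a)]; y=np.r_[-u[1],u[0],0]; x=np.cross(y,z)
    M=R.from_matrix(np.c_[x,y,z])*R.from_euler("z",roll,degrees=True)
    out=[]
    for s in (-.13,-.06,0,.06,.12,np.linalg.norm(P1-P0)-.056):
        tip=np.r_[P0+u*s,.014]; tip=np.r_[P0+u*(s if s>.13 else s-0),.014]; q=manip.solve_ik(tip-.015*z,M.as_rotvec()); out.append(None if q is None else np.round(q,2).tolist())
    print(el,roll,[o if o is None or i in(0,5) else 1 for i,o in enumerate(out)])
```

```text
L back (array([0.69379326, 0.29387174, 0.1769374 ]), np.float64(0.0012997670788217365))
R back (array([ 0.64268   , -0.2224927 ,  0.18563855]), np.float64(0.0019131605341681508))
L front (array([0.60601241, 0.30184585, 0.17235232]), np.float64(0.0026793441096773676))
R front (array([ 0.55559887, -0.21609561,  0.18141269]), np.float64(0.004786101751825106))
58 68 86 195.0 303.0 131.0
L top far 44 (array([ 0.67494556, -0.08339019]), np.float64(0.0008985934097696099))
L top both 79 (array([ 0.67584479, -0.08349301]), np.float64(0.001221193252540616))
L top both free 79 (array([ 0.67593101, -0.0834689 ,  0.08407519]), np.float64(0.0007990971711793829))
L side 47 (array([ 0.6744753 , -0.08183027]), np.float64(0.000920950010942283))
L side free 47 (array([ 0.67742099, -0.08238205,  0.08243827]), np.float64(0.0006876851587968457))
S top 14 (array([0.69938615, 0.13974915]), np.float64(0.0006811503935514751))
S side 39 (array([0.69958857, 0.1421359 ]), np.float64(0.0008404786475621099))
L all 126 (array([ 0.67537569, -0.08249093]), np.float64(0.0013279675355176291))
dir [ 0.98807045 -0.15400253] -0.1546178587707542 0.217470011307068
35 0 [None, None, 1, 1, 1, [-0.13, 0.88, 2.21, 3.17, 0.9, 1.57]]
35 180 [None, None, 1, 1, 1, [-0.13, 0.88, 2.21, 3.17, 0.9, -1.57]]
35 90 [None, None, None, None, None, None]
45 0 [None, None, 1, 1, 1, [-0.13, 0.78, 2.16, 3.17, 0.59, 1.56]]
45 180 [None, None, 1, 1, 1, [-0.13, 0.78, 2.16, 3.17, 0.59, -1.58]]
45 90 [None, None, None, None, None, None]
55 0 [None, 1, 1, 1, 1, [-0.13, 0.71, 2.09, 3.19, 0.27, 1.54]]
55 180 [None, 1, 1, 1, 1, [-0.13, 0.71, 2.09, 3.19, 0.27, -1.6]]
55 90 [None, None, None, None, None, None]
65 0 [None, 1, 1, 1, None, None]
65 180 [None, 1, 1, 1, None, None]
65 90 [None, None, None, None, None, None]
```

Both views agree within 2 mm: the large pad is at (0.675,-0.083) with fitted radius 82–84 mm, 220 mm from the small pad, and the shelf is about 0.17–0.185 m high. I plan to push the dish with the open fingers as a cradle and the tool tilted forward about 45° so it clears the shelf. Next I check the dish height and the IK near the start of the push.

```bash
cat >> h.py <<'E'
D0=np.array([.4585,-.048]); PAD=np.array([.6753,-.0825])
LEN=np.linalg.norm(PAD-D0); U=(PAD-D0)/LEN
def pose(s,el,tipz,tip=.022):
    """tip centre at D0+U*s, height tipz, tool elevation el deg below horizontal"""
    a=np.radians(el); z=np.r_[U*np.cos(a),-np.sin(a)]; y=np.r_[-U[1],U[0],0]
    return np.r_[D0+U*s,tipz]-tip*z, R.from_matrix(np.c_[np.cross(y,z),y,z]).as_rotvec()
E
python3 - <<'E'
from h import *; import pickle
from rig import manip
d=pickle.load(open("c0.pkl","rb")); T,S=d["top"],d["side"]
print("rim centre",tri(T,(266.3,195.2),S,(266.6,194.8)))
for el in(45,50,55,60,65):
  for tz in(.012,.1,.2):
    print(el,tz,[None if (q:=manip.solve_ik(*pose(s,el,tz))) is None else np.round(q,2).tolist() for s in(-.095,-.075,-.04,.0)])
E
```

```text
rim centre (array([ 0.45824846, -0.04849242,  0.02080106]), np.float64(0.0011997832266133226))
45 0.012 [None, None, [-0.1, 0.92, 2.57, 3.19, 1.14, 1.59], [-0.11, 0.85, 2.5, 3.19, 0.99, 1.58]]
45 0.1 [None, None, None, [-0.11, 0.51, 2.53, 3.2, 0.68, 1.56]]
45 0.2 [None, None, [-0.1, 0.07, 2.56, 3.3, 0.28, 1.46], [-0.11, 0.13, 2.49, 3.28, 0.26, 1.47]]
50 0.012 [None, None, [-0.1, 0.81, 2.55, 3.19, 0.92, 1.59], [-0.11, 0.77, 2.47, 3.18, 0.79, 1.58]]
50 0.1 [None, None, [-0.1, 0.44, 2.57, 3.21, 0.57, 1.56], [-0.11, 0.44, 2.49, 3.21, 0.49, 1.55]]
50 0.2 [None, [-0.09, -0.03, 2.57, 3.54, 0.11, 1.22], None, None]
55 0.012 [None, None, [-0.11, 0.73, 2.51, 3.19, 0.71, 1.58], [-0.11, 0.7, 2.44, 3.19, 0.6, 1.57]]
55 0.1 [None, None, [-0.11, 0.38, 2.52, 3.22, 0.37, 1.54], [-0.11, 0.39, 2.44, 3.23, 0.31, 1.53]]
55 0.2 [None, None, None, None]
60 0.012 [None, [-0.1, 0.68, 2.55, 3.19, 0.61, 1.58], [-0.11, 0.66, 2.48, 3.19, 0.51, 1.57], [-0.12, 0.64, 2.4, 3.19, 0.42, 1.56]]
60 0.1 [None, [-0.1, 0.31, 2.54, 3.26, 0.24, 1.51], [-0.11, 0.33, 2.47, 3.27, 0.19, 1.49], [-0.12, 0.36, 2.39, 3.29, 0.14, 1.46]]
60 0.2 [[-0.1, -0.09, 2.5, -0.14, 0.21, -1.38], [-0.1, -0.05, 2.47, -0.13, 0.2, -1.39], [-0.11, 0.01, 2.4, -0.12, 0.2, -1.41], [-0.12, 0.08, 2.33, -0.1, 0.21, -1.44]]
65 0.012 [[-0.1, 0.63, 2.54, 3.19, 0.47, 1.57], [-0.11, 0.62, 2.5, 3.19, 0.42, 1.57], [-0.11, 0.61, 2.43, 3.2, 0.33, 1.56], [-0.12, 0.6, 2.35, 3.21, 0.25, 1.54]]
65 0.1 [None, None, None, None]
65 0.2 [[-0.1, -0.08, 2.45, -0.07, 0.34, -1.46], [-0.11, -0.04, 2.41, -0.06, 0.33, -1.47], [-0.11, 0.02, 2.35, -0.06, 0.33, -1.48], [-0.12, 0.09, 2.28, -0.05, 0.34, -1.49]]
```

Run:
```python
from h import *
from rig import manip
manip.command_gripper(.085)
manip.set_joints([1.082,.07,2.56,3.3,.28,1.46]); print(manip.get_position(),manip.get_time())
manip.set_joints([-.1,.07,2.56,3.3,.28,1.46]); print(manip.get_position(),manip.get_time())
for s in(-.082,-.078,-.075):
    q=manip.solve_ik(*pose(s,60,.1)); print(s,q, manip.solve_ik(*pose(s,60,.012)))
    if q is not None and q[3]>2: break
manip.set_joints(q); print(manip.get_position(),manip.get_time(),manip.get_contact_force())
cv2.imwrite("pics/s1.png",manip.camera("side")["image"][:,:,::-1])
```

```text
[0.19149228 0.35957273 0.21711662] 3.1417
[ 0.40480885 -0.0404384   0.21680985] 4.8083
-0.082 [-0.10198063  0.31111245  2.55669688  3.25430888  0.250666    1.50993627] [-0.10198063  0.69151278  2.55999724  3.18874919  0.63337178  1.58113846]
[ 0.36688796 -0.03298896  0.11905126] 5.3083 [-0.02566129  0.18449518  0.51859548]
```

View pics/s1.png

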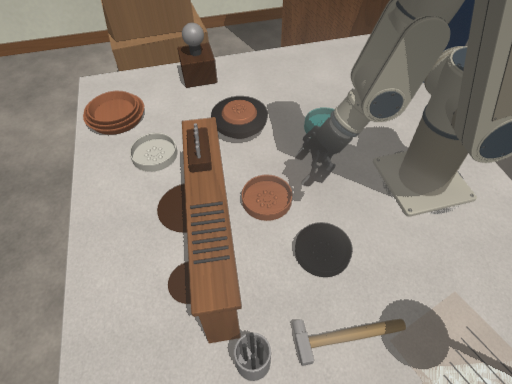

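The side view shows the gripper tilted behind the dish (267,197), with open fingers at about (303,148) and (320,178) and nothing touched. Next I lower it, feel for the bench, lift 3 mm and push while tilting to 45°.

Run:
```python
from h import *
from rig import manip
manip.servo_line(*pose(-.082,60,.022),rate=.1)
f0=manip.get_contact_force(); print(f0,manip.get_time())
z=.022
while z>-.004:
    z-=.002; manip.servo_line(*pose(-.082,60,z),rate=.03); f=manip.get_contact_force()-f0
    print(round(z,3),np.round(f,2))
    if f[2]>2: break
z+=.004
manip.servo_line(*pose(-.082,60,z),rate=.05); print(z,manip.get_time())
open("z.txt","w").write(str(z))
# push: tilt to 45 deg over the first stretch
for s,el in((-.055,57),(-.03,53),(-.005,49),(.02,45)):
    manip.servo_line(*pose(s,el,z+.001),rate=.06); print(s,np.round(manip.get_contact_force()-f0,2),manip.get_time())
c=manip.camera("top"); m,st,ce=copper(c,(268,185)); k=max(cv2.findContours(m,0,1)[0],key=cv2.contourArea)[:,0]; print(st,ce,circ(plane(c,k,.03)))
cv2.imwrite("pics/t2.png",c["image"][:,:,::-1])
```

```text
[-0.3462674  -0.43130212 -0.87174793] 6.2917
0.02 [ 0.73  0.9  -0.03]
0.018 [0.1  0.4  1.47]
0.016 [0.85 0.34 1.79]
0.014 [1.1  0.06 1.55]
0.012 [-0.64 -0.06  0.91]
0.01 [0.23 0.27 0.85]
0.008 [ 0.54 -0.38 -0.13]
0.006 [0.92 0.21 0.85]
0.004 [0.04 0.44 0.9 ]
0.002 [0.69 0.3  0.75]
-0.0 [-0.01  0.02  1.29]
-0.002 [0.32 0.14 1.39]
-0.004 [0.47 0.26 1.27]
-6.938893903907228e-18 9.7917
-0.055 [0.37 0.44 0.44] 10.375
-0.03 [-0.02 -0.3   1.29] 10.925
-0.005 [ 0.53 -0.09  0.85] 11.475
0.02 [0.18 0.18 0.11] 12.025
[213  97 130  42 388] [290.43041237 107.79381443] (array([-0.4916542 ,  0.07154701,  1.21157158]), np.float64(0.013536347890344833))
```

View pics/t2.png

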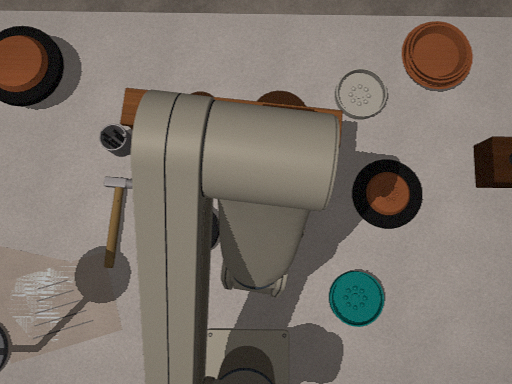

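View side.

The arm hides the dish in the top view (the body spans columns 135–340), so I check from the side. With the fingers open the tips evidently stand about 9 mm ahead of the TCP, since there was no bench contact.

Run:
```python
from h import *
from rig import manip
c=manip.camera("side"); cv2.imwrite("pics/s2.png",c["image"][:,:,::-1])
```

```text
(no output)
```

View pics/s2.png

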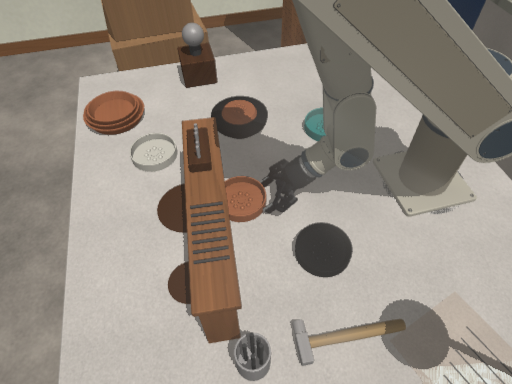

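The fingers cradle the dish, which is now at about (243,199). I push on to roughly 12 mm short of the pad centre, then measure the dish's far rim in the side view.

```bash
cat >> h.py <<'E'
def dish_side(c,save=None):
    """far-rim outer top edge beyond the shelf, seen from the side camera: fit r=.07 at z=.03"""
    h=cv2.cvtColor(c["image"],cv2.COLOR_RGB2HSV); i=c["image"].astype(int)
    m=((h[...,0]<=14)&(h[...,1]>100)&(h[...,2]>95)).astype(np.uint8)
    lb=np.polyfit([120.8,314.8],[182.4,192.0],1); L=[]
    for r in range(160,250):
        e=np.polyval(lb,r); v=[u for u in range(int(e)-45,int(e)-2) if m[r,u] and m[r,u+1]]
        if v and e-v[0]>3: L.append((v[0]-.5,r))
    L=np.array(L)
    if save: cv2.imwrite(save,cv2.resize(c["image"][140:270,130:260,::-1],None,fx=4,fy=4,interpolation=2))
    return L
E
python3 - <<'E'
from h import *
from rig import manip
f0=manip.get_contact_force()
for s in(.05,.08,.11,.13,.1535):
    manip.servo_line(*pose(s,45,.003),rate=.06); print(s,np.round(manip.get_contact_force()-f0,2),manip.get_time())
c=manip.camera("side"); L=dish_side(c,"pics/s3.png"); print(len(L))
if len(L)>5: print(circ(plane(c,L,.03),.07), "pred",D0+U*(.1535+.054))
E
```

```text
0.05 [ 1.4   0.97 -0.95] 12.775
0.08 [ 0.6   0.48 -0.5 ] 13.425
0.11 [ 1.32  0.86 -0.52] 14.075
0.13 [ 0.34 -0.17 -0.05] 14.5583
0.1535 [-0.23  0.8  -0.18] 15.1
41
(array([ 0.66454166, -0.07823201]), np.float64(0.0030715294597814706)) pred [ 0.66342158 -0.08060975]
```

View pics/s3.png

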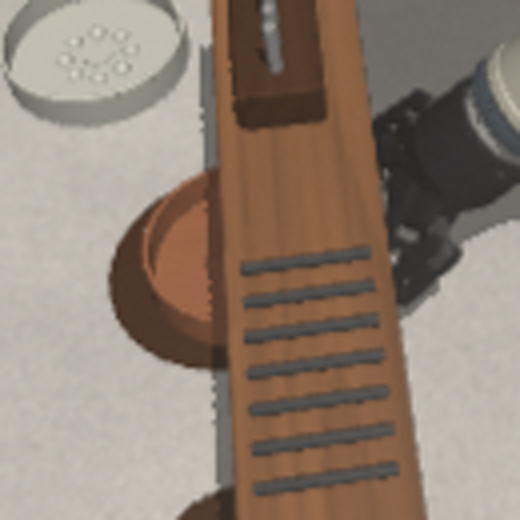

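The dish's far rim appears beyond the shelf at crop (140–225,165–345), already on the leather, and the fit matches the predicted position within 3 mm. I make the final 11 mm push, back off and re-measure.

Run:
```python
from h import *
from rig import manip
manip.servo_line(*pose(.165,45,.003),rate=.03); manip.hold(.2)
manip.servo_line(*pose(.11,45,.005),rate=.06)
manip.servo_line(*pose(.02,45,.02),rate=.12)
c=manip.camera("side"); L=dish_side(c,"pics/s4.png"); print(len(L))
for lim in(206,212,250):
    Q=L[L[:,1]<lim]; print(lim,circ(plane(c,Q,.03),.07))
print("pred",D0+U*.219,"pad",PAD)
manip.set_joints(np.array(manip.get_joint_positions())+[0,-.5,0,0,0,0])
manip.set_joints(np.array(manip.get_joint_positions())+[1.2,0,0,0,0,0])
t=manip.camera("top"); print(manip.get_time(),manip.get_position())
h=cv2.cvtColor(t["image"],cv2.COLOR_RGB2HSV)
A=np.array([[126.2,88.1],[342.3,110.4]]); la=np.polyfit(*A.T,1); P=[]
m=(h[...,0]<=14)&(h[...,1]>100)&(h[...,2]>90)
for u in range(250,315):
    e=np.polyval(la,u); v=[r for r in range(int(e)-25,int(e)-2) if m[r,u] and m[r+1,u]]
    if v and e-v[0]>3: P.append((u,v[0]-.5))
P=np.array(P); print(len(P), circ(plane(t,P,.03),.07) if len(P)>5 else None)
cv2.imwrite("pics/t4.png",cv2.resize(t["image"][70:170,200:360,::-1],None,fx=4,fy=4,interpolation=2))
```

```text
45
206 (array([ 0.67380572, -0.0795006 ]), np.float64(0.0008931365972138752))
212 (array([ 0.6732806 , -0.08000185]), np.float64(0.0009143238938917323))
250 (array([ 0.67413184, -0.0782263 ]), np.float64(0.0033175481021853895))
pred [ 0.67477868 -0.08241704] pad [ 0.6753 -0.0825]
21.2083 [0.24906598 0.48121417 0.29237732]
34 (array([ 0.79577117, -0.09783447]), np.float64(0.009017978700059897))
```

View pics/t4.png

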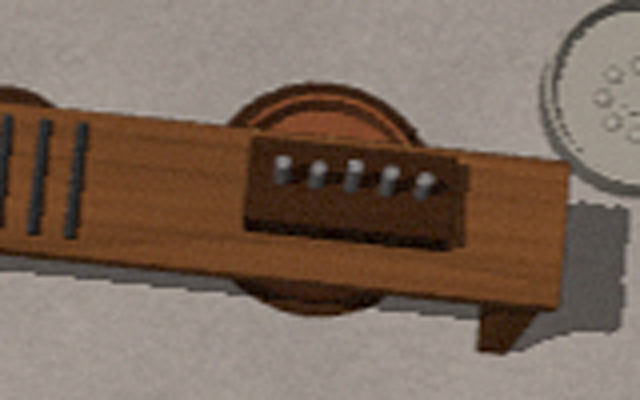

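View pics/s4.png

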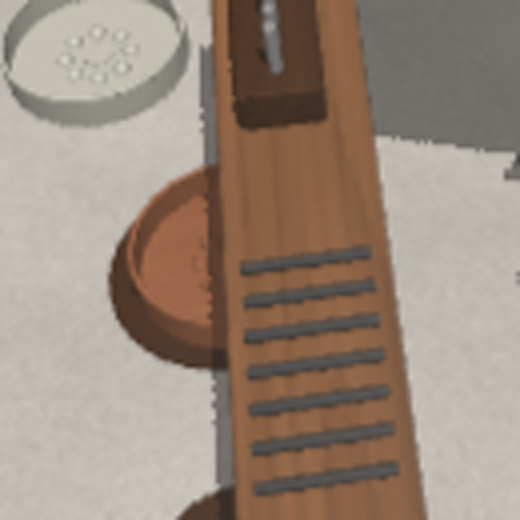

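Top crop: a thin leather margin shows all round outside the copper rim, both at the far edge (325,85) and below the shelf (310,310). My colour mask for the top fit failed, picking up the pad edge. By hand, the rim apex gives a centre x of about 0.672, and the side fit gives (0.6735,-0.080), so the dish is about 3 mm from the pad centre. The arm is clear.

Run:
```python
from rig import manip
print(manip.sign_off(), manip.get_time())
```

```text
the job is handed in; nothing more can be done
the job is handed in; nothing more can be done
```

The dish stands flat on the larger leather pad, about 3 mm from its centre by my side-view measurement, the arm is clear, and the job is handed in at about 21 s with no verdict shown.

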